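# Bring the grinder jar round to the front of the spice carousel and hold it there

### The arm

A 6-joint arm with a two-finger parallel gripper is mounted at the origin on the work surface. World frame = base frame: x ahead of the robot, y to its left, z up, the work surface at z = 0. Lengths are in m, angles in rad, forces in N, time in s.
With the tool pointing down it reaches from about 0.35 to 0.975 m from the base axis. Payload 4.9 kg.
Tool frame: the origin (TCP) lies between the finger pads, 19 mm behind the fingertips; this is the grasp point; z points along the fingers, y is the line along which they close (so a half turn about z gives the same grasp; the last joint's range is limited). The gripper opens to 85 mm and grips with 20 to 120 N. Pads are 22 mm wide; open, the fingers measure 114 mm over their backs; the gripper's body (76 mm by 85 mm) begins 54 mm behind the grasp point. The pads swing forward as they close: fully open they stand 13 mm farther back than shut.
Start: joints at [1.037, 0.053, 1.613, -0, 1.476, -0.119], TCP at [0.252, 0.572, 0.25] pointing down, gripper open.
Joint ranges: [-3.01, 3.01], [-1.01, 2.22], [0.06, 2.58], [-1.02, 4.17], [0.09, 2.62], [-3.14, 3.14]. Speed limits (rad/s): [2.57, 2.57, 3.14, 3.14, 3.14, 3.14].

### API

Orientations are given as a rotation vector (axis times angle).
In Python, from station import ctrl, optics gives the robot as it stands. The module is installed in compiled form; this text tells all that it offers.
- The arm moves only by the shell command python3 -m handwheel 'ROWS' [OPENING] [FORCE]. ROWS is JSON, one flat list of numbers, 6 for each row, row after row: the shift along the tool's x, y, z in m, then the turn, a rotation vector about the tool's x, y, z in degrees. A call has 1 to 20 rows; each row shifts and turns the commanded pose from where the row before left it, along the tool's axes as they then stand; what a row does not reach is not made up. A row lasts 1/10 s, in which the tool goes at most 50 mm and 8.59 degrees, less where a joint would pass 70% of its speed; a pose out of reach is approached as far as the arm can. A call is refused whole if a number of a shift passes 0.05 or a number of a turn 8.59, either way. A call with a gripper value outside its range is refused whole. OPENING is the closure, from 0 (fully open) to 1 (shut), set as the call begins (- or left out, the last holds). The fingers move at their own pace and stop on an object; FORCE is the grip in N (left out, the last holds). Time passes only in rows, so rows that do not move let the fingers close. It gives the time, the measured TCP pose, the force and the opening at its end, in the units of the state.
- ctrl.get_obs(): the state, without advancing time (a new reading comes with each control period).
- optics.get_image(name): name is "side" or "top"; returns (picture, depth): 384x512x3 uint8, red, green, blue; 384x512 float32, m along the optical axis (not along the pixel's ray), 0 where there is no reading.
- optics.get_calibration(name): a dict with "fovy" (degrees; the focal length in pixels is half the picture's height over the tangent of half this angle, whatever the lens; pixels are square), "cx", "cy" (the principal point, pixels), "k1" (the pictures are not rectified: a ray, as slopes to the right and down, at radius r is drawn at 1 + k1 r^2 times it, then the intrinsics apply), "rvec" (rotation vector, rad) and "tvec" (3), from world to camera coordinates, as OpenCV has them. Camera axes: x right, y down, z forward; pixel columns grow to the right and rows downward; lengths in m; the calibration is good to about 2 mm. A picture is of the moment at which its call begins. get_calibration takes no time and is no camera call.
- ctrl.finish_job(): hands the job in, once; it reports no verdict.
The state is a dict: "t": time; "q": joint angles; "dq": joint speeds; "effort": joint torques, N m; "tool_pos": TCP position; "tool_rot": TCP orientation; "contact_force": force on the tool from outside, world axes, zero at the start; "wrist_torque": the same for the moment, N m; "opening": finger opening in m.
Only numpy, scipy, OpenCV 4.12 (cv2) and the standard library are available. Lean on these libraries where they do the work, as an engineer would, in place of code of your own. Each camera call takes 0.05 s, during which the arm holds its last target. There are 200 camera calls.

### The job

Turn the spice carousel until the jar with the tall grinder head stands at the front, over the middle of that edge of the carousel's square foot which is nearest the robot. Finish while still holding: keep the knob on top of the carousel firmly gripped between the fingers, so that the turntable stays still while the cook takes the jar, and do not let go. Do not push against the jars or tip them, and leave the other things on the worktop where they are.

Things in the scene. Friction and masses are not known exactly. Their poses are not given: they have to be found in the camera images.
- foot: Fixed dark-wood square foot board of the spice carousel, 225 x 225 mm, 16 mm high, does not turn or slide. Origin: centre of its underside, on the carousel's turning axis. Its -x axis points to the middle of its front edge, the edge nearest the robot; the foot may stand askew by up to 14 degrees.
- carousel: Turning part: steel tray, 200 mm diameter, top 30 mm above the worktop, turning either way without stops; six wire hoops hold six loose jars on a circle of 68 mm radius, 60 degrees apart; central column of 14 mm diameter. Origin on the axis, 16 mm above the worktop, z up. Light bearing friction (0.05 N m): it stays about where it is left.
- knob: Round black fluted knob on top of the column, part of the turning carousel: 38 mm diameter, 32 mm tall, from 176 to 208 mm above the worktop, on the turning axis. Origin: centre of its underside, z up. The jars around it end lower, at 153 mm at most.
- knob_mid (a point): Middle of the knob, on the turning axis, 192 mm above the worktop.
- grinder: The wanted jar: glass jar of 42 mm diameter with a tall black fluted grinder head (45 mm diameter), 123 mm tall in all, the tallest jar; stands loosely in one of the six hoops, top 153 mm above the worktop. Origin: centre of its underside, z up (its yaw means nothing). It turns with the carousel and starts 0.9 rad or more from the front.
- jar_a: Bystander on the carousel: glass spice jar, 42 mm diameter, 84 mm tall, flat black screw lid. Origin: centre of its underside, z up.
- jar_b: Bystander on the carousel: glass spice jar, 42 mm diameter, 94 mm tall, domed black sprinkler top. Origin: centre of its underside, z up.
- jar_c: As jar_a.
- jar_d: As jar_a.
- jar_e: As jar_b.
- salt_pot: Bystander: open white ceramic pot, 68 mm diameter, 55 mm tall, standing beside the foot. Origin: centre of its underside.
- mug: Bystander: white mug, 80 mm diameter, 92 mm tall, beside the foot on the other side. Origin: centre of its underside.
- bowl: Bystander: white bowl, 124 mm diameter, 50 mm tall, on the chopping board at the right. Origin: centre of its underside.
- turner: Bystander: wooden-handled turner, 240 mm long, lying on the chopping board at the right.
Things that resemble listed ones, but are neither listed nor needed, are in the scene too. What is shaped like the grinder but green or red is not meant.

How it is judged:
At the end, for the whole second after the job is handed in: The grinder jar stands upright on the foot's robot side, at most 11 mm to either side of the middle of that edge (9 degrees of turn); the turntable is still (under 0.05 rad/s); the fingers still grip the knob with more than 4 N, the TCP within 30 mm of its middle (x of grinder in the frame of foot below -0.05 m and y of grinder in the frame of foot between -0.011 and 0.011 m and angle between grinder's own z axis and vertical below 0.1 rad and angular speed of carousel below 0.05 rad/s and contact force between the fingers and knob above 4 N and distance between the grasp point and knob_mid below 0.03 m); the arm keeps its last pose, push and grip.
It fails at once if the robot pushes against a jar (more than 1.5 N) (contact force between any of the fingers, the arm and grinder above 1.5 N or contact force between any of the fingers, the arm and jar_a above 1.5 N or contact force between any of the fingers, the arm and jar_b above 1.5 N or contact force between any of the fingers, the arm and jar_c above 1.5 N or contact force between any of the fingers, the arm and jar_d above 1.5 N or contact force between any of the fingers, the arm and jar_e above 1.5 N).
It fails at once if a jar is tipped (more than 0.3 rad) (angle between any of grinder, jar_a, jar_b, jar_c, jar_d, jar_e's own z axis and vertical above 0.3 rad).
It fails at once if something else on the worktop is shifted by more than 25 mm (distance of any of salt_pot, mug, bowl, turner from where it was at the start of the episode above 0.025 m).
It also fails if it takes over 51 s, if anything falls off the work surface, if the arm or the gripper's body presses on something with over 40 N, if the wrist force passes 120 N, or if a joint passes its speed limit or range.

## Working session

There is one attempt and no reset: what is moved stays moved. The work goes in short steps, Python scripts to look and compute and a shell command to move; the robot and the scene stay as the last step left them, time stands still between calls to the robot, and variables do not carry over. Pictures are saved under pics/ and viewed, on a budget of 10 in all, crops included, one or two more only if the job needs it, and the job is handed in when it is done.

```bash
mkdir -p pics
cat > h.py <<'E'
import numpy as np, cv2
from station import ctrl, optics
def cal(n):
    c=optics.get_calibration(n); f=192/np.tan(np.radians(c["fovy"])/2)
    R=cv2.Rodrigues(np.array(c["rvec"],float))[0]; return f,c["cx"],c["cy"],c["k1"],R,np.array(c["tvec"],float)
def cloud(n,depth):
    f,cx,cy,k,R,t=cal(n)
    v,u=np.mgrid[:384,:512].astype(float); xd=(u-cx)/f; yd=(v-cy)/f
    x,y=xd.copy(),yd.copy()
    for _ in range(20):
        s=1+k*(x*x+y*y); x=xd/s; y=yd/s
    P=np.stack([x*depth,y*depth,depth],-1)
    W=(P-t)@R; W[depth<=0]=np.nan; return W
E
python3 - <<'E'
from h import *
for n in("top","side"):
    im,d=optics.get_image(n); np.savez(n+"0.npz",im=im,d=d)
    cv2.imwrite(f"pics/{n}0.png",im[:,:,::-1]); print(n,optics.get_calibration(n))
print(ctrl.get_obs())
E
```

```text
top {'fovy': 43.98849945346022, 'cx': 251.8343916063341, 'cy': 198.390158314415, 'k1': -0.1639239657906254, 'rvec': array([ 2.21110626, -1.99869849,  0.20303545]), 'tvec': array([-0.15383408,  0.56076568,  1.34891176])}
side {'fovy': 48.97635904992687, 'cx': 250.3580848970836, 'cy': 186.01762697517702, 'k1': -0.15046900188467568, 'rvec': array([ 0.38174712, -2.84298596,  1.04552908]), 'tvec': array([0.50209649, 0.27024756, 1.16370983])}
{'t': 0.1, 'q': array([ 1.03697575e+00,  5.33076123e-02,  1.61417921e+00, -7.57109998e-06,
        1.47600432e+00, -1.19027410e-01]), 'dq': array([-0.00110493, -0.00248755, -0.00281457, -0.00067022,  0.00199013,
        0.00027465]), 'effort': array([-1.22330657e-04, -3.94902420e+01, -3.71364677e+01, -1.28550810e-04,
        3.94439703e-03, -1.96825852e-05]), 'tool_pos': array([0.25161609, 0.5715246 , 0.24886208]), 'tool_rot': array([-6.46769433e-01, -3.07367954e+00,  2.82792022e-03]), 'contact_force': array([ 0.20895142, -0.06074299, -0.7380584 ]), 'wrist_torque': array([-0.04398318, -0.02987472,  0.04319557]), 'opening': 0.08551736201872184}
```

View pics/top0.png

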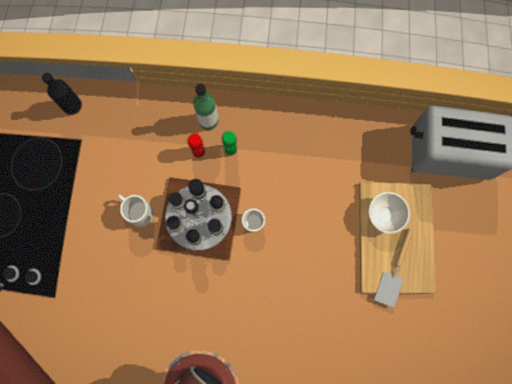

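View pics/side0.png

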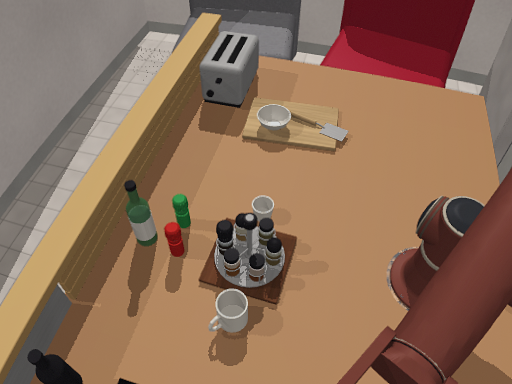

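The top view shows the carousel at about (198,216), with the knob at (190,206) and the tallest jar (grinder) at (196,187) on the far side. The side view confirms this: the tall head is at (225,232) and the knob at (250,220). Next I'll measure them.

Run:
```python
from h import *
z=np.load("top0.npz"); W=cloud("top",z["d"]); im=z["im"].astype(int)
s=np.load("side0.npz"); S=cloud("side",s["d"])
for nm,A,c in(("top",W,(190,206)),("side",S,(250,220))):
    print(nm,np.round(A[c[1],c[0]],3))
k0=W[206,190,:2]
def near(A,r): return np.hypot(A[...,0]-k0[0],A[...,1]-k0[1])<r
for nm,A in(("top",W),("side",S)):
    m=near(A,.13)&(A[...,2]>.196)&(A[...,2]<.22); p=A[m]; print(nm,"knob",len(p),p.mean(0).round(4),((p.min(0)+p.max(0))/2).round(4))
    m=near(A,.13)&(A[...,2]>.143)&(A[...,2]<.165); 
    n,l,st,ce=cv2.connectedComponentsWithStats(m.astype(np.uint8))
    for i in range(1,n):
        if st[i,4]>8: p=A[l==i]; print(" z~.15",st[i],p.mean(0).round(4),((p.min(0)+p.max(0))/2).round(4))
    m=near(A,.13)&(A[...,2]>.105)&(A[...,2]<.132)
    n,l,st,ce=cv2.connectedComponentsWithStats(m.astype(np.uint8))
    for i in range(1,n):
        if st[i,4]>15: p=A[l==i]; print(" lid",st[i,4],ce[i].round(),((p.min(0)+p.max(0))/2).round(4))
# foot
for nm,A in(("top",W),("side",S)):
    m=near(A,.19)&(A[...,2]>.010)&(A[...,2]<.022)
    n,l,st,ce=cv2.connectedComponentsWithStats(m.astype(np.uint8)); print([x[4] for x in st[1:]])
    p=A[m][:,:2].astype(np.float32); print(nm,"foot",len(p),cv2.minAreaRect(p))
```

```text
top [0.506 0.06  0.205]
side [0.503 0.071 0.211]
top knob 157 [0.5065 0.0594 0.2054] [0.5075 0.0591 0.204 ]
 z~.15 [188 179  15  15 164] [0.5743 0.0616 0.1503] [0.5743 0.0624 0.1505]
 lid 21 [198. 193.] [0.5637 0.0599 0.1187]
 lid 157 [176. 199.] [0.5396 0.1187 0.1127]
 lid 159 [216. 201.] [0.5428 0.0041 0.1187]
 lid 166 [173. 222.] [0.471  0.1166 0.1122]
 lid 164 [214. 225.] [0.4756 0.0018 0.1132]
 lid 162 [193. 236.] [0.4389 0.0564 0.1157]
side knob 171 [0.5059 0.0664 0.2069] [0.5073 0.0621 0.2047]
 z~.15 [216 219  17  15 190] [0.5739 0.0669 0.1522] [0.5745 0.0633 0.151 ]
 z~.15 [247 230   5   5  21] [0.506  0.0668 0.1524] [0.5066 0.0665 0.1517]
 lid 75 [239. 219.] [0.5508 0.007  0.1164]
 lid 166 [266. 224.] [0.4751 0.0009 0.1124]
 lid 79 [225. 237.] [0.5749 0.0733 0.1184]
 lid 28 [249. 239.] [0.5069 0.0657 0.1187]
 lid 176 [274. 244.] [0.4394 0.0619 0.1176]
 lid 190 [231. 255.] [0.5394 0.1217 0.1124]
 lid 194 [257. 260.] [0.4709 0.1202 0.1127]
[np.int32(1752), np.int32(1), np.int32(1), np.int32(2), np.int32(1), np.int32(1), np.int32(1), np.int32(2), np.int32(1), np.int32(1), np.int32(1), np.int32(5), np.int32(7), np.int32(11), np.int32(1), np.int32(4), np.int32(1), np.int32(2), np.int32(1), np.int32(1), np.int32(7), np.int32(1), np.int32(1), np.int32(1), np.int32(1), np.int32(1), np.int32(1), np.int32(1), np.int32(1), np.int32(1), np.int32(1), np.int32(1), np.int32(1), np.int32(1), np.int32(1), np.int32(1), np.int32(1), np.int32(1)]
top foot 1821 ((0.5068832039833069, 0.06070731580257416), (0.3738800287246704, 0.22566670179367065), 87.14783477783203)
[np.int32(17), np.int32(11), np.int32(4), np.int32(36), np.int32(8), np.int32(1), np.int32(1), np.int32(1), np.int32(1670), np.int32(1), np.int32(1), np.int32(49), np.int32(1), np.int32(2), np.int32(1), np.int32(2)]
side foot 1806 ((0.5068106651306152, 0.05775226652622223), (0.37356099486351013, 0.22729846835136414), 86.9343490600586)
```

Run:
```python
from h import *
for nm in("top","side"):
    z=np.load(nm+"0.npz"); A=cloud(nm,z["d"]); 
    m=(np.hypot(A[...,0]-.507,A[...,1]-.06)<.165)&(A[...,2]>.010)&(A[...,2]<.022)
    n,l,st,ce=cv2.connectedComponentsWithStats(m.astype(np.uint8)); i=1+np.argmax(st[1:,4])
    p=A[l==i][:,:2].astype(np.float32); print(nm,cv2.minAreaRect(p))
    # edge lines: extreme points per bin along each side
    for ax,sg in((0,-1),(0,1),(1,-1),(1,1)):
        o=p[:,1-ax]; b=np.arange(-.07,.071,.01)+[.507,.06][1-ax]; E=[]
        for c in b:
            q=p[abs(o-c)<.005]
            if len(q): E.append((c,sg*np.max(sg*q[:,ax])))
        E=np.array(E); f=np.polyfit(E[:,0],E[:,1],1); print(ax,sg,"deg",np.degrees(np.arctan(f[0])).round(2),f.round(4),"res",np.std(E[:,1]-np.polyval(f,E[:,0])).round(4))
print()
```

```text
top ((0.5068963170051575, 0.060971468687057495), (0.22472679615020752, 0.22566670179367065), 87.14783477783203)
0 -1 deg 2.62 [0.0458 0.3922] res 0.0008
0 1 deg -21.75 [-0.3989  0.6006] res 0.0817
1 -1 deg -2.77 [-0.0483 -0.0258] res 0.0008
1 1 deg -2.87 [-0.0502  0.197 ] res 0.0008
side ((0.5077002644538879, 0.061971310526132584), (0.22969268262386322, 0.22762049734592438), 87.44293212890625)
0 -1 deg 2.54 [0.0444 0.3915] res 0.0004
0 1 deg 61.06 [1.8089 0.445 ] res 0.0553
1 -1 deg 49.62 [ 1.176  -0.4863] res 0.0604
1 1 deg -1.77 [-0.0309  0.19  ] res 0.0021
```

The foot is yawed about −2.7° and its front points at azimuth 177.3°. The axis is at (0.507, 0.061) and the grinder is at about 1°, so the turn needed is about +176° CCW. That fits in one stroke of the last joint if I start near q6≈+60°.

```bash
python3 -m handwheel '[-0.0275,-0.02275,0,0,0,0, -0.0275,-0.02275,0,0,0,0, -0.0275,-0.02275,0,0,0,0, -0.0275,-0.02275,0,0,0,0, -0.0275,-0.02275,0,0,0,0, -0.0275,-0.02275,0,0,0,0, -0.0275,-0.02275,0,0,0,0, -0.0275,-0.02275,0,0,0,0, -0.0275,-0.02275,0,0,0,0, -0.0275,-0.02275,0,0,0,0, -0.0275,-0.02275,0,0,0,0, -0.0275,-0.02275,0,0,0,0, -0.0275,-0.02275,0,0,0,0, -0.0275,-0.02275,0,0,0,0, -0.0275,-0.02275,0,0,0,0, -0.0275,-0.02275,0,0,0,0, 0,0,0,0,0,0]' 0
python3 -m handwheel '[0,0,0,0,0,7, 0,0,0,0,0,7, 0,0,0,0,0,7, 0,0,0,0,0,7, 0,0,0,0,0,7, 0,0,0,0,0,7, 0,0,0,0,0,7, 0,0,0,0,0,7, 0,0,0,0,0,7, 0,0,0,0,0,7, 0,0,0,0,0,7, 0,0,0,0,0,7, 0,0,0,0,0,7, 0,0,0,0,0,7, 0,0,0,0,0,7, 0,0,0,0,0,7, 0,0,0,0,0,7, 0,0,0,0,0,0, 0,0,0,0,0,0, 0,0,0,0,0,0]'
python3 - <<'E'
from h import *
o=ctrl.get_obs(); R=cv2.Rodrigues(o["tool_rot"])[0]
print(o["t"],o["q"].round(3),o["tool_pos"],R.round(3)); print("tool err",R.T@(np.array([.507,.061,.194])-o["tool_pos"]))
E
```

```text
t: 1.8
tool_pos: [0.5088, 0.0584, 0.2495]
tool_rot: [-0.654, -3.072, 0.002]
contact_force: [-0.5, 0.9, -0.6]
opening: 0.0855
t: 3.8
tool_pos: [0.5077, 0.0618, 0.2499]
tool_rot: [-2.976, -1.006, 0.0]
contact_force: [-0.4, 0.4, 0.2]
opening: 0.0857
3.8 [-0.024 -0.223  1.873  0.     1.493  0.894] [0.50767797 0.06180082 0.24985224] [[ 0.795  0.607 -0.   ]
 [ 0.607 -0.795  0.   ]
 [-0.    -0.    -1.   ]]
tool err [-0.00101511  0.000238    0.05585237]
```

```bash
python3 -m handwheel '[-0.0005,0,0.01,0,0,0, -0.0005,0,0.01,0,0,0, 0,0,0.01,0,0,0, 0,0,0.01,0,0,0, 0,0,0.01,0,0,0, 0,0,0.006,0,0,0, 0,0,0,0,0,0, 0,0,0,0,0,0]' 0
python3 -m handwheel '[0,0,0,0,0,0, 0,0,0,0,0,0, 0,0,0,0,0,0, 0,0,0,0,0,0, 0,0,0,0,0,0, 0,0,0,0,0,0, 0,0,0,0,0,0, 0,0,0,0,0,0, 0,0,0,0,0,0, 0,0,0,0,0,0, 0,0,0,0,0,0, 0,0,0,0,0,0, 0,0,0,0,0,0, 0,0,0,0,0,0, 0,0,0,0,0,0]' 1 60
```

```text
t: 4.6
tool_pos: [0.5072, 0.0609, 0.1941]
tool_rot: [2.977, 1.003, 0.0]
contact_force: [-0.6, 0.5, 0.5]
opening: 0.0855
t: 6.1
tool_pos: [0.5075, 0.0607, 0.1947]
tool_rot: [2.976, 1.003, 0.001]
contact_force: [-0.9, -1.6, 4.7]
opening: 0.0365
```

Gripped. Next comes a gently ramped first turn of 70°, then a check.

```bash
python3 -m handwheel '[0,0,0,0,0,-1, 0,0,0,0,0,-2, 0,0,0,0,0,-3, 0,0,0,0,0,-4, 0,0,0,0,0,-5, 0,0,0,0,0,-5, 0,0,0,0,0,-5, 0,0,0,0,0,-5, 0,0,0,0,0,-5, 0,0,0,0,0,-5, 0,0,0,0,0,-5, 0,0,0,0,0,-5, 0,0,0,0,0,-5, 0,0,0,0,0,-5, 0,0,0,0,0,-4, 0,0,0,0,0,-3, 0,0,0,0,0,-2, 0,0,0,0,0,-1, 0,0,0,0,0,0, 0,0,0,0,0,0]'
cat > m.py <<'E'
from h import *
import sys
o=ctrl.get_obs(); R=cv2.Rodrigues(o["tool_rot"])[0]
print(o["t"],o["q"].round(3),"xaz",np.degrees(np.arctan2(R[1,0],R[0,0])),o["contact_force"].round(1),o["wrist_torque"].round(2),o["opening"],o["tool_pos"])
for nm in("top","side"):
    im,d=optics.get_image(nm); A=cloud(nm,d); cv2.imwrite(f"pics/{nm}{sys.argv[1]}.png",cv2.resize(im[120:310,110:330,::-1],None,fx=2.5,fy=2.5))
    r=np.hypot(A[...,0]-.507,A[...,1]-.061); m=(r>.04)&(r<.1)&(A[...,2]>.1)&(A[...,2]<.16)
    n,l,st,ce=cv2.connectedComponentsWithStats(m.astype(np.uint8))
    for i in range(1,n):
        if st[i,4]>20:
            p=A[l==i]; p=p[p[:,2]>p[:,2].max()-.012]; c=(p.min(0)+p.max(0))/2
            print(nm,st[i,4],ce[i].round(),c.round(4),"az",np.degrees(np.arctan2(c[1]-.061,c[0]-.507)).round(1))
E
python3 m.py 1
```

```text
t: 8.1
tool_pos: [0.5079, 0.0606, 0.1947]
tool_rot: [1.863, 2.527, 0.001]
contact_force: [4.0, -4.2, 4.7]
opening: 0.036
8.1 [-2.600e-02 -1.840e-01  1.932e+00 -1.000e-03  1.391e+00 -3.270e-01] xaz 107.20594711976219 [ 4.  -4.2  4.7] [-0.53 -0.51  0.06] 0.03598379572000077 [0.50789478 0.0605846  0.19471302]
top 166 [214. 198.] [0.5529 0.0109 0.1135] az -47.5
top 46 [168. 205.] [0.5155 0.1314 0.1492] az 83.1
top 162 [216. 222.] [ 0.4861 -0.004   0.1213] az -107.8
top 106 [176. 224.] [0.4696 0.1104 0.1135] az 127.1
top 98 [199. 236.] [0.4397 0.0386 0.1131] az -161.6
side 65 [235. 223.] [0.5586 0.0193 0.1137] az -38.9
side 108 [265. 223.] [0.4777 0.0009 0.1217] az -116.0
side 532 [231. 248.] [0.5275 0.1269 0.1522] az 72.7
side 195 [275. 241.] [0.4402 0.048  0.1154] az -169.0
side 205 [261. 259.] [0.4617 0.1122 0.1141] az 131.5
```

It follows without slip: the grinder is at about 71–73°. About 105° remains.

```bash
python3 -m handwheel '[0,0,0,0,0,-1, 0,0,0,0,0,-2, 0,0,0,0,0,-3, 0,0,0,0,0,-4, 0,0,0,0,0,-5, 0,0,0,0,0,-5, 0,0,0,0,0,-5, 0,0,0,0,0,-5, 0,0,0,0,0,-5, 0,0,0,0,0,-5, 0,0,0,0,0,-5, 0,0,0,0,0,-5, 0,0,0,0,0,-5, 0,0,0,0,0,-5, 0,0,0,0,0,-4, 0,0,0,0,0,-3, 0,0,0,0,0,-2, 0,0,0,0,0,-1, 0,0,0,0,0,0, 0,0,0,0,0,0]'
python3 -m handwheel '[0,0,0,0,0,-1, 0,0,0,0,0,-2, 0,0,0,0,0,-3, 0,0,0,0,0,-4, 0,0,0,0,0,-5, 0,0,0,0,0,-5, 0,0,0,0,0,-4, 0,0,0,0,0,-4, 0,0,0,0,0,-3, 0,0,0,0,0,-2, 0,0,0,0,0,-1, 0,0,0,0,0,-1, 0,0,0,0,0,0, 0,0,0,0,0,0]'
python3 m.py 2
```

```text
t: 10.2
tool_pos: [0.5082, 0.061, 0.1947]
tool_rot: [0.076, 3.137, 0.001]
contact_force: [4.7, -1.8, 4.3]
opening: 0.0364
t: 11.6
tool_pos: [0.5081, 0.0613, 0.1947]
tool_rot: [-0.871, 3.015, 0.0]
contact_force: [6.5, -2.2, 4.7]
opening: 0.0363
11.6 [-2.600e-02 -1.840e-01  1.932e+00  1.000e-03  1.390e+00 -2.159e+00] xaz -147.78604462458136 [ 6.5 -2.2  4.7] [-0.05 -0.62  0.06] 0.03630856576258895 [0.50814928 0.06127919 0.19474203]
top 163 [217. 204.] [5.377e-01 5.000e-04 1.131e-01] az -63.1
top 138 [173. 221.] [0.4725 0.1202 0.1229] az 120.2
top 167 [212. 227.] [0.4706 0.0041 0.1144] az -122.7
top 25 [196. 236.] [0.4368 0.0433 0.1443] az -165.8
side 51 [240. 219.] [0.5496 0.004  0.1136] az -53.2
side 507 [272. 237.] [0.4394 0.0656 0.1524] az 176.1
side 187 [225. 233.] [0.5747 0.0581 0.121 ] az -2.5
side 205 [230. 254.] [0.5437 0.1192 0.1138] az 57.8
side 207 [254. 261.] [0.4765 0.1232 0.1222] az 116.1
```

View pics/side2.png

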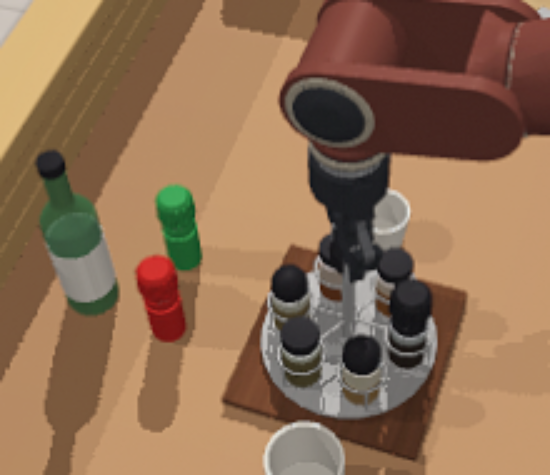

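View pics/top2.png

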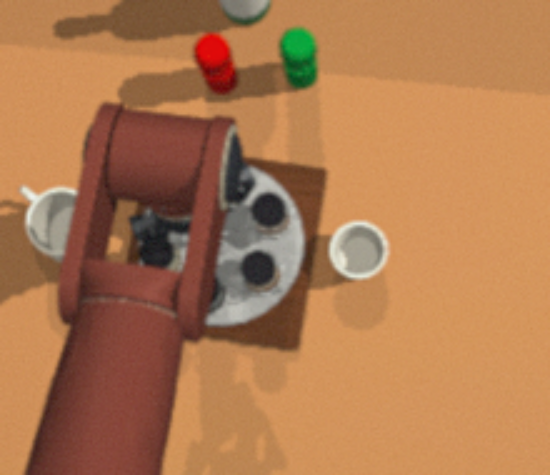

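The side crop shows the grinder (tall head at about (410,300)) at the robot side of the foot. The top crop shows the arm hiding it, with the visible neighbours at the azimuths expected. I measure the grinder at about 176° against 177.3°, which is 1–2 mm off the middle. I'll settle briefly, recheck and hand in.

```bash
python3 -m handwheel '[0,0,0,0,0,0, 0,0,0,0,0,0, 0,0,0,0,0,0, 0,0,0,0,0,0, 0,0,0,0,0,0]' 1 60
python3 m.py 3 | grep -E "xaz|507|side"
python3 -c "
from station import ctrl
print(ctrl.finish_job())"
```

```text
t: 12.2
tool_pos: [0.5081, 0.0613, 0.1947]
tool_rot: [-0.871, 3.015, 0.0]
contact_force: [5.8, -1.3, 3.9]
opening: 0.0363
12.2 [-2.600e-02 -1.840e-01  1.932e+00  1.000e-03  1.390e+00 -2.159e+00] xaz -147.7914306491518 [ 5.8 -1.3  3.9] [-0.03 -0.66  0.09] 0.03630571502036076 [0.50813087 0.06125095 0.19470096]
side 51 [240. 219.] [0.5499 0.0037 0.1126] az -53.2
side 507 [272. 236.] [0.4388 0.0665 0.1522] az 175.4
side 184 [225. 233.] [0.5748 0.0581 0.1219] az -2.5
side 207 [230. 254.] [0.544  0.1193 0.1129] az 57.6
side 207 [254. 261.] [0.4762 0.1228 0.1212] az 116.5
the job is handed in; nothing more can be done
None
```

I turned the carousel about 175° by its knob in one stroke. The grinder jar now stands at the front, and I handed the job in at about 12 s with the knob still gripped.

- **Jar position:** the side camera puts the grinder at azimuth 175–176°, and the foot's front is at about 177.3°. That is about 1–3 mm to the side, against the 11 mm allowed. The arm hides the grinder from the top camera, so there I could check only its neighbours. They implied about 177°.
- **Disagreement:** these readings and the tool's own rotation (about 176°) differ by about 2°, well inside the 9° limit.
- **Grip:** it is set to 60 N. I did not measure the finger force on the knob directly, but the fingers stopped at 36 mm on the 38 mm knob. The TCP is about 3 mm from the knob's middle.
- **Stillness and bystanders:** tool and jars read about the same 0.6 s apart. The jars looked upright, and the mug and pot looked undisturbed in the last pictures I viewed. I did not measure the bystanders' positions, and the bowl and turner were outside those pictures.

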